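# Shift the sample-rack transport into third

## Task

Put the gear lever of the analyser's sample-rack transport into third: the far right-hand slot of its H-shaped gate, fully forward (away from you). It stands somewhere in the left-hand leg of the H; push its knob along the slots to the cross channel, across to the right, then forward. Only push it with the fingers: do not pinch the knob or its stick between them, and disturb nothing else on the bench.

Things in the scene. Friction and masses are not known exactly. Their poses are not given: they have to be found in the camera images.
- module: the rack transport: cream housing 220 (x) x 300 (y) x 92 mm high, fixed, with a low tray (floor 20 mm, rim 34 mm high) on its far side reaching x = 240 mm. Origin: on the bench under the gate's centre; x points to the far side (forward), y left as seen from the robot, z up. The lever pivots on this z axis, 10 mm above the bench, on two hinges
- gate (a point): centre of the steel H-gate on the housing, 100 mm up, level with its top; same axes as the module. Frame 124 x 120 mm. Legs run along x, 24 mm left and right of centre, the cross channel along y; legs 24 mm wide, channel 20. The stick's axis travels 28 mm ahead of and behind centre in a leg. Slots: 1 left far, 2 left near, 3 right far, 4 right near. Tongues between the legs have corners rounded 4 mm
- knob (a point): centre of the black ball knob, 36 mm across, on a 12 mm steel stick, 200 mm from the pivot; its z axis runs up the stick. From the module's origin it is at x = 0.2 sin(along), y = -0.2 cos(along) sin(across), z = 0.01 + 0.2 cos(along) cos(across) m. It takes 2 to 4 N at the knob to move and stays where left. Side play at the knob: about 9 mm either way in the cross channel, 8 mm in a leg
- third (a point): where the knob's centre is when the lever is fully home in the third slot: 59 mm forward and 49 mm right of the gate's centre, 195 mm above the bench. The knob lies 51 mm left or right of centre in the cross channel's ends, 59 mm ahead or behind at the slots' ends
- across (a joint): sideways angle of the lever: -0.26 rad in the left leg, 0 in the middle of the cross channel, +0.26 rad in the right leg (end stops at +-0.26)
- along (a joint): fore-and-aft angle of the lever: -0.30 rad at the near end of a slot, 0 in the cross channel, +0.30 rad at the far end (end stops at +-0.30)
- rack: bystander: steel wire rack 64 x 210 mm with glass sample tubes, top 104 mm above its underside, standing in the module's tray; origin centre of its underside
- canister: bystander: white test-strip jar, 42 mm in diameter, 58 mm high, standing on the housing; origin centre of its underside
- cup: bystander: clear lidded sample cup, 54 mm in diameter, 56 mm high, standing on the housing; origin centre of its underside
- reagent: bystander: amber bottle, 68 mm in diameter, 150 mm high, on the bench to the left; origin centre of its underside
- carton: bystander: cardboard box 110 x 75 x 60 mm on the bench, far left; origin centre of its underside
- beaker: bystander: glass beaker 70 mm in diameter, 85 mm high, on the bench to the right; origin centre of its underside
- pipette: bystander: white pipette 230 mm long, 22 mm thick, lying on the bench far right; origin under its middle

How it is judged:
By the outcome, as a careful person would: the job done as asked, in the order asked, and still so for the second after the job is handed in, with the robot touching nothing.
It also fails if it takes over 61 s, if anything falls off the work surface, if the arm or the gripper's body presses on something with over 40 N, if the wrist force passes 120 N, or if a joint passes its speed limit or range.

## Robot

A 7-joint arm with a two-finger parallel gripper is mounted at the origin on the work surface. World frame = base frame: x ahead of the robot, y to its left, z up, the work surface at z = 0. Lengths are in m, angles in degrees, forces in N, time in s.
With the tool pointing down it reaches from about 0.35 to 0.775 m from the base axis. Payload 3.1 kg.
Tool frame: the origin (TCP) lies on the centre line of the jaws, within the pads' length; the fingertips stand 17 mm ahead of it and the grasp point (between the pads) lies 2 mm behind it (robot.tip_reach is the distance from the TCP to the fingertips, in m); z points along the fingers, y is the line along which they close (so a half turn about z gives the same grasp; the last joint's range is limited). The gripper opens to 85 mm and grips with 20 to 120 N. Pads are 22 mm wide; open, the fingers measure 114 mm over their backs; the gripper's body (76 mm by 85 mm) begins 54 mm behind the grasp point. The pads swing forward as they close: fully open they stand 13 mm farther back than shut.
Start: joints at [-79.452, 17.813, 0.802, 86.603, -0.252, 75.585, -1.558], TCP at [0.123, 0.536, 0.248] pointing down, gripper open.
Joint ranges: [-154.91, 154.91], [-16.99, 109.72], [-72.82, 74.43], [7.12, 147.25], [-82.49, 262.49], [11.32, 116.49], [-174.64, 174.64]. Speed limits (degrees/s): [159.86, 159.86, 180, 180, 180, 180, 180].

## Interface

Orientations are given as [roll, pitch, yaw] about the fixed x, y, z axes, in that order (R = Rz(yaw) Ry(pitch) Rx(roll)).
In Python, from station import robot, fingers, vision, workorder, recognise gives the robot as it stands. Calls block until the motion is done:
- robot.move_to(position, orientation): joint-space move of the TCP to a pose.
- robot.line_to(position, orientation=None, velocity=0.15, f_stop=None): straight line of the TCP; orientation=None keeps the orientation; velocity is the mean speed in m/s. With f_stop (N) it stops when the force on the tool has changed by that much, and returns True; else False.
- robot.move_j(angles): joint-space move.
- fingers.gripper_to(opening, force=None): opening from 0.0 (shut) to 1.0 (fully open); force is the grip in N (None keeps the last); returns when the fingers have stopped.
- robot.pause(seconds).
- robot.inverse_kinematics(position, orientation): joint angles nearest the present ones, or None.
- vision.grab_frame(name): name is "scene" or "side" or "wrist"; returns the picture (400x640x3 uint8, red, green, blue); there is no depth.
- vision.calibration(name): a dict with "mtx" (3x3 intrinsics, pixels), "extrinsics" (4x4, takes a point from world to camera coordinates); the wrist camera has in their place "T_tool_cam" (4x4, takes a point from camera to tool coordinates, whose origin is the TCP and whose axes are the flange's). Camera axes: x right, y up, looking along -z (the intrinsics and any distortion apply to the point x, -y, -z); pixel columns grow to the right and rows downward; lengths in m; the calibration is good to about 2 mm. A picture is of the moment at which its call begins: read the wrist's pose just before it. calibration takes no time and is no camera call.
A pose or a line that the arm cannot do raises robot.PlanningError and nothing moves.
- workorder.close_job(): hands the job in; it is judged then, once.
Trained networks look in the newest picture that a camera, given by its name, has taken for a name from the list of things; names that differ only in an ending like _2 or _b are one class to them, and where a whole thing is asked for, a point or a joint stands for the part that bears it (a point fixed in the world has none). Each returns a list of dicts, best first, with "p" (0 to 1); they miss things now and then, are a little off and sometimes report something else, mostly with a low value. They report only what shows in the picture. A call takes as long as a camera call.
- recognise(label, camera): "rect" ([centre column, centre row, width, height] in pixels, round what is visible of it).
Readings, each from a call of its own:
- robot.current_time_s(): time.
- robot.current_joint_positions(): joint angles.
- robot.current_dq(): joint speeds.
- robot.current_joint_torque(): joint torques, N m.
- robot.current_tool_pos(): TCP position.
- robot.current_eef_rot(): TCP orientation.
- robot.current_contact_force(): force on the tool from outside, world axes, zero at the start.
- robot.current_torque(): the same for the moment, N m.
- robot.current_finger_gap(): opening from 0.0 (shut) to 1.0 (fully open).
- robot.current_gripper_force(): force on a finger pad.
Only numpy, scipy, OpenCV 4.12 (cv2) and the standard library are available. Lean on these libraries where they do the work, as an engineer would, in place of code of your own. Each camera call takes 0.05 s, during which the arm holds its last target. There are 200 camera calls.

## Working session

There is one attempt and no reset: what is moved stays moved. The work goes in short steps, each a Python script; the robot and the scene stay as the last script left them, time stands still between calls to the robot, and variables do not carry over. Pictures are saved under pics/ and viewed, at most 10 in all, crops included, and the job is handed in when it is done.

```bash
mkdir -p pics; ls
python3 - <<'E'
from station import robot, fingers, vision, workorder, recognise
import cv2, numpy as np
np.set_printoptions(precision=4,suppress=True)
for n in ("scene","side"):
    im=vision.grab_frame(n); cv2.imwrite(f"pics/{n}0.png",im[:,:,::-1])
    c=vision.calibration(n); print(n,c)
    for l in ("module","gate","knob","canister","cup","rack","reagent","beaker"):
        print(l,[(r["rect"],round(r["p"],2)) for r in recognise(l,n)][:2])
print(robot.current_time_s(),robot.current_eef_rot(),vision.calibration("wrist"))
E
```

```text
pics
scene {'mtx': array([[470.9576,   0.    , 314.1143],
       [  0.    , 470.9576, 200.4209],
       [  0.    ,   0.    ,   1.    ]]), 'extrinsics': array([[-0.8174,  0.5759,  0.0139,  0.4691],
       [-0.4302, -0.6263,  0.6502,  0.1518],
       [ 0.3832,  0.5254,  0.7597, -1.5879],
       [ 0.    ,  0.    ,  0.    ,  1.    ]])}
module [([308.1, 243.9, 156.5, 136.8], 0.87)]
gate [([334.1, 214.6, 11.2, 23.1], 0.73), ([305.9, 243.7, 162.2, 138.7], 0.63)]
knob [([332.9, 215.2, 18.3, 29.7], 0.8)]
canister [([366.1, 234.1, 15.2, 25.0], 0.75)]
cup [([291.2, 186.6, 21.2, 26.3], 0.6)]
rack [([271.4, 249.8, 52.1, 91.9], 0.68), ([333.4, 214.3, 16.1, 26.5], 0.49)]
reagent [([430.9, 317.0, 39.8, 46.3], 0.88)]
beaker [([294.5, 131.2, 21.2, 33.8], 0.92)]
side {'mtx': array([[471.3881,   0.    , 317.429 ],
       [  0.    , 471.3881, 198.7494],
       [  0.    ,   0.    ,   1.    ]]), 'extrinsics': array([[-0.9802, -0.1979, -0.012 ,  0.5531],
       [ 0.1452, -0.7579,  0.636 , -0.1764],
       [-0.1349,  0.6216,  0.7716, -1.5633],
       [ 0.    ,  0.    ,  0.    ,  1.    ]])}
module [([305.7, 2
[... 163 characters left out ...]
.5, 244.9, 8.6, 17.4], 0.72), ([270.6, 213.2, 42.0, 64.5], 0.56)]
cup [([315.5, 183.1, 15.3, 23.0], 0.78), ([298.4, 230.1, 129.1, 97.1], 0.69)]
rack [([270.6, 212.2, 40.5, 64.4], 0.89)]
reagent [([304.6, 330.5, 23.9, 36.6], 0.6), ([305.0, 213.3, 14.7, 23.7], 0.4)]
beaker [([378.4, 151.8, 15.5, 30.5], 0.95), ([304.9, 328.6, 24.7, 38.3], 0.72)]
0.9 [179.9985   0.0019 167.0677] {'mtx': array([[352.2893,   0.    , 318.7456],
       [  0.    , 352.2893, 198.9268],
       [  0.    ,   0.    ,   1.    ]]), 'T_tool_cam': array([[-0.0001,  0.9581,  0.2864,  0.0721],
       [ 1.    ,  0.0002, -0.0003, -0.0001],
       [-0.0004,  0.2864, -0.9581, -0.1257],
       [ 0.    ,  0.    ,  0.    ,  1.    ]])}
```

Run:
```python
import cv2
a=cv2.imread("pics/scene0.png")[90:360,200:480]; b=cv2.imread("pics/side0.png")[90:360,200:420]
cv2.imwrite("pics/a.png",cv2.hconcat([cv2.resize(a,None,fx=1.6,fy=2.2*.73,interpolation=2),cv2.resize(b,(350,int(270*1.606)),interpolation=2)][:1])); 
cv2.imwrite("pics/a.png",cv2.resize(a,None,fx=2.2,fy=2.2,interpolation=2)); cv2.imwrite("pics/b.png",cv2.resize(b,None,fx=2.2,fy=2.2,interpolation=2))
```

```text
(no output)
```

View pics/a.png

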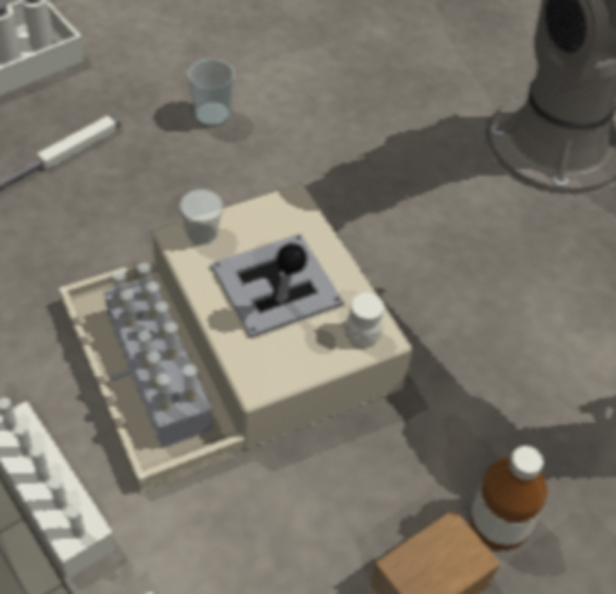

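View pics/b.png

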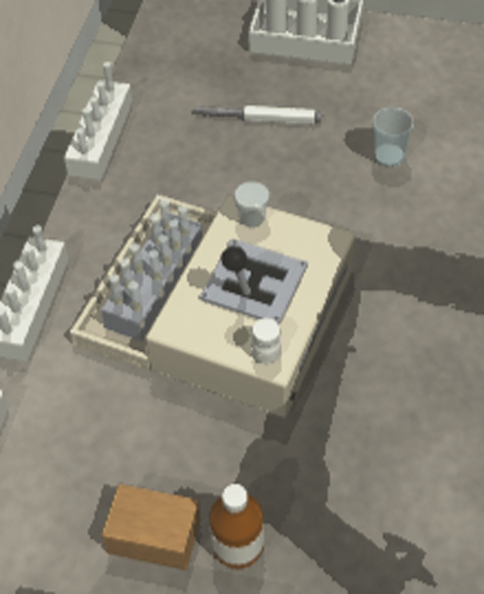

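The scene picture shows the knob at about (290,258) in the crop, with the stick in the left (lower) slot. The gate frame corners are at (342,300), (250,333), (212,267) and (300,236). In the side picture the knob is at (235,258). The canister is near-left of the gate and the cup far-right. I'll fit the module pose and lever angles next.

```bash
cat > h.py <<'E'
from station import robot, fingers, vision, workorder, recognise
import cv2, numpy as np
from scipy.optimize import least_squares
np.set_printoptions(precision=4,suppress=True)
def proj(P,name,Tw=None):
    c=vision.calibration(name); E=c["extrinsics"] if Tw is None else np.linalg.inv(Tw@c["T_tool_cam"])
    q=E[:3,:3]@np.asarray(P).T+E[:3,3:]; q=q*np.array([[1],[-1],[-1]]); u=c["mtx"]@q
    return (u[:2]/u[2]).T
def m2w(p,m):
    c,s=np.cos(m[2]),np.sin(m[2]); p=np.atleast_2d(p)
    return np.c_[m[0]+c*p[:,0]-s*p[:,1],m[1]+s*p[:,0]+c*p[:,1],p[:,2]]
def knob(al,ac,r=.2): return np.array([r*np.sin(al),-r*np.cos(al)*np.sin(ac),.01+r*np.cos(al)*np.cos(ac)])
def toolT():
    from scipy.spatial.transform import Rotation as R
    T=np.eye(4); T[:3,:3]=R.from_euler("xyz",robot.current_eef_rot(),degrees=True).as_matrix(); T[:3,3]=robot.current_tool_pos(); return T
def onplane(uv,name,z):
    return least_squares(lambda x: proj([[x[0],x[1],z]],name)[0]-uv,[.5,0]).x
G=np.array([[-.062,.06,.1],[.062,.06,.1],[.062,-.06,.1],[-.062,-.06,.1]])
H=np.array([[-.11,.15,.092],[.11,.15,.092],[.11,-.15,.092]])
E
python3 - <<'E'
from h import *
f=lambda a:np.array(a)/2.2+[200,90]
sc=f([[342,300],[250,333],[212,267],[300,236]]); si=f([[280,318],[199,297],[231,240],[307,262]])
for P,n in((sc,"scene"),(si,"side")): print(n,[onplane(p,n,.1) for p in P])
r=least_squares(lambda m:np.r_[proj(m2w(G,m),"scene")-sc,proj(m2w(G,m),"side")-si].ravel(),[.5,0,0],x_scale=.1)
m=r.x; print(m,np.degrees(m[2]),r.fun)
ks=f([[291,258]]);kd=f([[235,258]])
k=least_squares(lambda q:np.r_[proj(m2w(knob(*q),m),"scene")-ks,proj(m2w(knob(*q),m),"side")-kd].ravel(),[0,0]);print(k.x,k.fun,m2w(knob(*k.x),m),knob(*k.x))
for l,z,a,b in(("canister",.121,(366.1,234.1),(322.5,244.9)),("cup",.12,(291.2,186.6),(315.5,183.1)),("rack",.08,(271.4,249.8),(270.6,212.2))):
    print(l,onplane(a,"scene",z),onplane(b,"side",z))
    w=(onplane(a,"scene",z)+onplane(b,"side",z))/2-m[:2]; c,s=np.cos(m[2]),np.sin(m[2]); print("  in module",c*w[0]+s*w[1],-s*w[0]+c*w[1])
E
```

```text
scene [array([0.5137, 0.1042]), array([0.6342, 0.0809]), array([ 0.6152, -0.0284]), array([ 0.4939, -0.0072])]
side [array([0.5113, 0.0988]), array([0.6347, 0.0844]), array([ 0.6118, -0.0301]), array([ 0.4904, -0.0097])]
[ 0.5631  0.0362 -0.1761] -10.087310856275824 [ 0.7967  0.2718  0.6364  0.9987 -0.6045 -1.4829 -0.3474 -1.4256 -0.8303
  1.8047  0.0173 -0.0003 -0.2921 -0.901  -0.2215 -0.5793]
[ 0.0397 -0.2453] [ 0.377  -0.1535 -0.4538 -0.2354] [[0.5794 0.0826 0.2039]] [0.0079 0.0485 0.2039]
canister [0.5181 0.1512] [0.5158 0.1541]
  in module -0.0658155153369718 0.10660018098507704
cup [ 0.586  -0.0976] [ 0.5876 -0.0898]
  in module 0.046123163078562804 -0.12370174300908486
rack [0.7322 0.0287] [0.717  0.0312]
  in module 0.1601049113408299 0.022151770308829255
```

Run:
```python
from h import *
m=[.5631,.0362,-.1761]; O=[180,0,np.degrees(m[2])+180]
robot.line_to([.123,.536,.33],velocity=.3)
fingers.gripper_to(0.0,20)
p=m2w([-.05,.02,.40],m)[0]; robot.move_to(p,O)
T=toolT(); im=vision.grab_frame("wrist"); cv2.imwrite("pics/w0.png",im[:,:,::-1]); np.save("T0.npy",T)
print(robot.current_time_s(),T[:3,3],robot.current_eef_rot(),[(l,[(r["rect"],round(r["p"],2)) for r in recognise(l,"wrist")]) for l in("knob","canister","cup")])
print(proj(m2w(G,m),"wrist",T),proj(m2w(knob(.04,-.245),m),"wrist",T))
```

```text
4.35 [0.5172 0.0662 0.3997] [179.9879  -0.0399 170.0582] [('knob', [([338.5, 223.6, 51.3, 59.6], 0.87)]), ('canister', [([396.2, 149.6, 44.4, 37.8], 0.64), ([340.6, 223.2, 50.8, 59.1], 0.45), ([21.9, 116.7, 42.2, 47.6], 0.34)]), ('cup', [([202.7, 240.6, 50.8, 54.0], 0.7)])]
[[350.6134 146.2391]
 [347.9218 241.21  ]
 [256.0873 241.0227]
 [251.1224 145.9979]] [[346.0951 232.7474]]
```

View pics/w0.png

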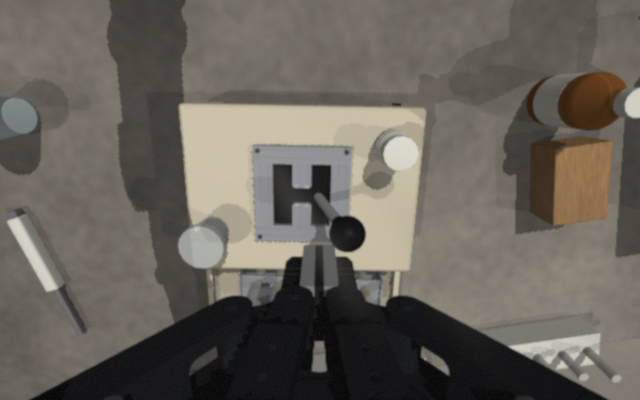

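The wrist view confirms the pose fit: the gate corners agree within about 2 px. The knob is at (347,233), so the lever is in the left leg about 8 mm forward of the cross channel. I'll nudge it back to the channel from the far side first, then push it right from its left side.

```bash
cat >> h.py <<'E'
m=[.5631,.0362,-.1761]; O=[180,0,np.degrees(m[2])+180]
def L(x,y,z,v=.15,f=None):
    r=robot.line_to(m2w([x,y,z],m)[0],O,velocity=v,f_stop=f)
    w=robot.current_tool_pos()-np.array([m[0],m[1],0]); c,s=np.cos(m[2]),np.sin(m[2])
    F=robot.current_contact_force()
    if f: print("stop" if r else "end","mod",np.array([c*w[0]+s*w[1],-s*w[0]+c*w[1],w[2]]),"F",np.array([c*F[0]+s*F[1],-s*F[0]+c*F[1],F[2]]),"t",robot.current_time_s())
    return r
def look(name):
    L(-.05,.02,.40,.3); T=toolT(); im=vision.grab_frame("wrist"); cv2.imwrite(f"pics/{name}.png",im[:,:,::-1])
    return T
E
python3 - <<'E'
from h import *
L(.062,.05,.27,.25); L(.062,.05,.202,.1,8)
L(.030,.05,.202,.04,12)
L(.055,.05,.202,.15); L(.055,.05,.27); 
L(.0,.105,.27,.25); L(.0,.105,.202,.1,8)
L(.0,.075,.202,.05,12)
T=look("w1")
for al in(-.05,0,.05):print(al,proj(m2w(knob(al,-.25),m),"wrist",T))
E
```

```text
end mod [0.0625 0.05   0.2029] F [-0.0766 -0.1661  0.358 ] t 6.1833
end mod [0.0305 0.0501 0.2024] F [1.7075 0.5415 1.1558] t 7.1333
end mod [0.0006 0.1048 0.2026] F [-0.6315  0.6198  0.2609] t 9.3417
end mod [0.     0.0756 0.2022] F [0.7919 1.3383 1.2415] t 10.0917
-0.05 [[349.447  216.2712]]
0 [[349.2769 226.0866]]
0.05 [[348.9426 235.5638]]
```

View pics/w1.png

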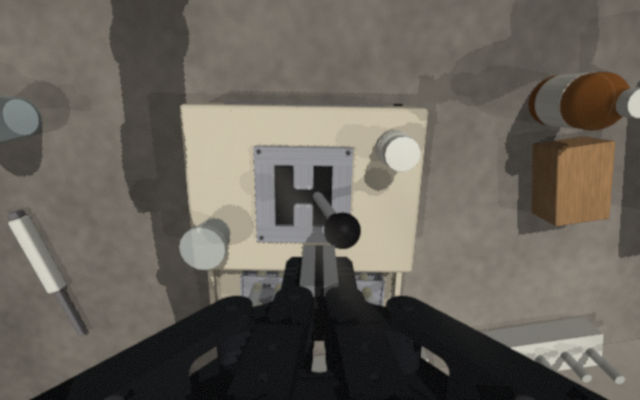

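The knob is now at (342,230). That puts along at about 0.02, level with the cross channel, and it has already moved a little to the right. Next I'll push it all the way across.

Run:
```python
from h import *
L(.0,.105,.27,.25); L(.0,.105,.202,.15,8)
r=L(.0,-.012,.202,.06,12)
if not r: L(.0,-.03,.202,.03,12)
L(.0,.03,.202,.15); L(.0,.03,.27)
T=look("w2")
for q in((-.05,.26),(0,.26),(.05,.26),(0,.2)):print(q,proj(m2w(knob(*q),m),"wrist",T))
```

```text
end mod [0.0008 0.1046 0.2036] F [-0.6998  0.2552  0.6534] t 12.4
end mod [-0.     -0.0117  0.202 ] F [-0.4729  1.2673 -0.8379] t 14.5
end mod [-0.0003 -0.0278  0.2017] F [ 1.0066  5.503  -3.8832] t 15.25
(-0.05, 0.26) [[245.0302 215.2373]]
(0, 0.26) [[245.5263 225.0133]]
(0.05, 0.26) [[246.2426 234.4533]]
(0, 0.2) [[257.0436 226.0206]]
```

View pics/w2.png

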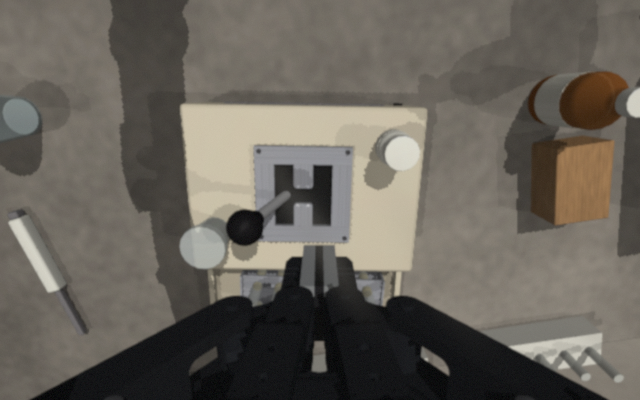

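The knob is at (245,227), at the right end of the cross channel (predicted 245.5,225). Now I'll push it forward.

Run:
```python
from h import *
L(-.055,-.05,.27,.25); L(-.055,-.05,.202,.15,8)
r=L(.022,-.05,.197,.06,12)
if not r: r=L(.040,-.05,.195,.03,12)
L(-.0,-.05,.197,.15); L(-.0,-.05,.27)
T=look("w3")
for q in((.25,.26),(.3,.26),(.3,.22)):print(q,proj(m2w(knob(*q),m),"wrist",T))
for n in("scene","side"):cv2.imwrite(f"pics/{n}3.png",vision.grab_frame(n)[:,:,::-1]); print(proj(m2w(knob(.3,.26),m),n),proj(m2w(knob(.25,.26),m),n))
a=[cv2.resize(cv2.imread(f"pics/{n}3.png")[y:y+130,x:x+130],(390,390),interpolation=2) for n,x,y in(("scene",250,150),("side",240,150))]
cv2.imwrite("pics/c3.png",cv2.hconcat(a))
```

```text
end mod [-0.054  -0.0495  0.2031] F [0.7941 0.2    0.0105] t 18.4083
end mod [ 0.0218 -0.0499  0.1971] F [-2.6551  0.2286 -1.5549] t 19.8417
end mod [ 0.0383 -0.0499  0.1942] F [-5.8381  0.3874 -0.1272] t 20.5917
(0.25, 0.26) [[252.1788 268.5913]]
(0.3, 0.26) [[253.8119 275.7257]]
(0.3, 0.22) [[260.6478 276.5878]]
[[297.8967 189.2328]] [[301.1811 187.2297]]
[[303.2722 182.0634]] [[306.108  182.1706]]
```

View pics/w3.png

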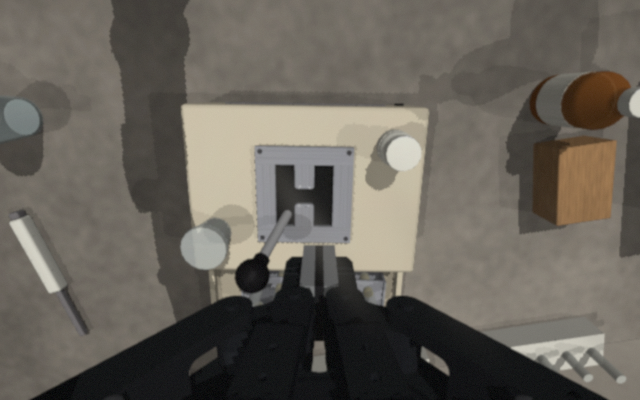

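View pics/c3.png

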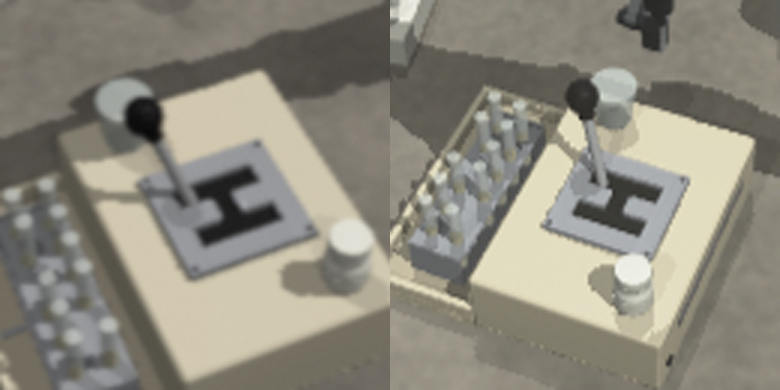

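The lever is at the far end of the right leg. The knob is at wrist pixel (252,272), where fully home predicts (254,276), and scene and side put it at about 0.29–0.30 rad. The last push ended at only 6 N, so I'll press again to a clear end stop.

Run:
```python
from h import *
L(-.02,-.05,.27,.25); L(-.02,-.05,.194,.15,8)
L(.025,-.05,.194,.1,20)
for x in(.036,.040,.044,.048,.052):
    if L(x,-.05,.194,.03,18): break
    if np.hypot(*robot.current_contact_force()[:2])>18: break
L(-.0,-.05,.197,.15); L(-.0,-.05,.27)
T=look("w4")
for n in("scene","side"):cv2.imwrite(f"pics/{n}4.png",vision.grab_frame(n)[:,:,::-1])
a=[cv2.resize(cv2.imread(f"pics/{n}4.png")[y:y+65,x:x+65],(390,390),interpolation=2) for n,x,y in(("scene",265,160),("side",270,155),)]
w=cv2.resize(cv2.imread("pics/w4.png")[200:330,170:430],(780,200)) if 0 else None
cv2.imwrite("pics/c4.png",cv2.hconcat(a))
g=[cv2.cvtColor(cv2.imread(f"pics/w{i}.png")[240:300,225:275],6) for i in(3,4)]
for k in g:
    ys,xs=np.where(k<35); print("wrist dark",xs.mean()+225,ys.mean()+240,len(xs))
for n,(u,v) in(("scene",(298,189)),("side",(303,182))):
    for i in(3,4):
        k=cv2.cvtColor(cv2.imread(f"pics/{n}{i}.png")[v-12:v+12,u-12:u+12],6); ys,xs=np.where(k<40); print(n,i,xs.mean()+u-12,ys.mean()+v-12,len(xs))
```

```text
end mod [-0.0191 -0.0495  0.1953] F [ 0.2093 -0.1468  0.0927] t 23.8667
end mod [ 0.0249 -0.0502  0.1943] F [ 0.73   -0.3771  0.1805] t 24.4667
end mod [ 0.0347 -0.0498  0.1933] F [-5.5341  1.0662 -1.455 ] t 24.9833
end mod [ 0.0376 -0.0496  0.1927] F [-6.6181  0.6369 -1.1974] t 25.2667
end mod [ 0.0403 -0.0495  0.1921] F [-8.2175  0.7276 -2.1577] t 25.55
end mod [ 0.043  -0.0493  0.1914] F [-12.0572   0.1858  -2.1689] t 25.8333
end mod [ 0.0456 -0.0491  0.1907] F [-12.7195   2.0017  -2.558 ] t 26.1167
wrist dark 251.99166666666667 275.40729166666665 960
wrist dark 251.96881496881497 275.2432432432432 962
scene 3 297.7413793103448 189.19827586206895 116
scene 4 297.7155172413793 189.19827586206895 116
side 3 nan nan 0
side 4 nan nan 0<stdin>:18: RuntimeWarning: Mean of empty slice.
  ret = ret.dtype.type(ret / rcount)
```

View pics/c4.png

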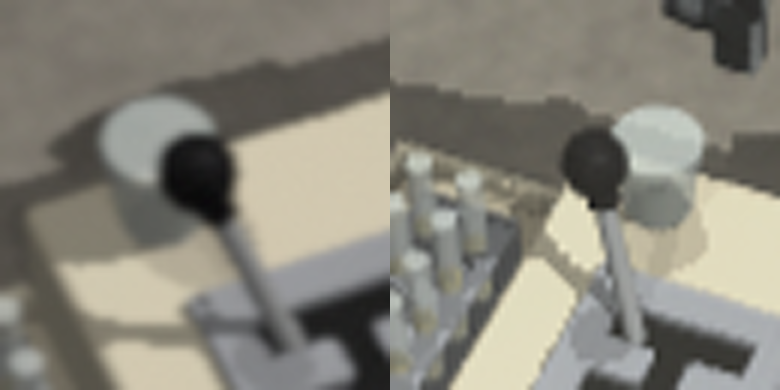

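The second push, up to 13 N, left the knob where it was: scene (297.7,189.2) against a predicted (297.9,189.2). It is hard against the stop, nothing else has moved, and the arm is clear, so I'm handing the job in.

```bash
python3 -c "
from station import robot,workorder
print(robot.current_time_s(),workorder.close_job())"
```

```text
the job is handed in; nothing more can be done
28.0667 None
```

The gear lever is fully forward in third, against its end stop; I only pushed it with the shut fingers, saw nothing else on the bench move, and handed the job in at 28 s of the allowed 61 s.

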